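# Find the rattling tin at the pottery bench

### The job

Take the wooden batten off the three tins and lay it flat on the bare table, then pick the tins up and shake them lengthways to find the one that has a loose steel milling ball rattling in it. Leave the two silent tins standing on the ware board, let nothing fall over and leave the other things on the table alone. Finish while holding the rattling tin in the gripper, level and still, about a hand's width above the middle of the banding wheel: do not put it down or let go.

Things in the scene. Friction and masses are not known exactly. Their poses are not given: they have to be found in the camera images.
- board: plywood ware board fixed on the table, 140 x 380 x 18 mm (x, y, z); the three tins stand on it in a row along its y, about 125 mm apart, each on a thin sheet of paper. Origin at the centre of its underside, on the table; its top is at z = 18 mm.
- batten: loose light-wood batten, 26 x 340 x 14 mm (x, y, z), 0.11 kg, lying across the lids of all three tins (underside 78 mm above the table). Origin at the centre of its underside; y runs along its length.
- tin_a: sealed rectangular metal tin with a darker lid that stays on, 110 x 50 x 60 mm (x, y, z). Origin at the centre of its underside, x along its long side, z up. One of three look-alikes; names say nothing of which is where or which rattles. It stands on the board, long side within about 0.25 rad of the board's x, 35 mm or more free beside each long side. Mass 0.14 to 0.63 kg.
- tin_b: sealed rectangular metal tin with a darker lid that stays on, 110 x 50 x 60 mm (x, y, z). Origin at the centre of its underside, x along its long side, z up. Look-alike of the first. One of the three also holds a loose hard ball, 32 mm across, 0.12 to 0.15 kg, which can run 70 mm along the tin's length, knocks on its end walls and comes to rest at an end.
- tin_c: sealed rectangular metal tin with a darker lid that stays on, 110 x 50 x 60 mm (x, y, z). Origin at the centre of its underside, x along its long side, z up. Look-alike of the first. Two tins hold nothing loose. Without the ball they weigh 0.14 to 0.48 kg each, at random: weight does not tell. Thin-walled: a grip of 30 to 40 N holds it; squeezed over 60 N it creeps.
- wheel: fixed potter's banding wheel (small dark steel turntable, it does not turn here), disc 150 mm across, top 50 mm above the table. Origin at the centre of its foot, on the table. It stands beyond the board.
- tub: bystander: open white plastic tub, 100 mm across at the rim, 85 mm high; origin at the centre of its underside. Leave alone.
- phone: bystander: blue phone lying flat, 147 x 72 x 10 mm (x, y, z); origin at the centre of its underside. Leave alone.
- loop_tool: bystander: wooden clay tool with a wire loop lying along its x, 150 mm long, 12 mm thick; origin under it, about 60 mm from the end of its handle. Leave alone.
There are look-alikes about, which are no part of the job. What is shaped like the tin_b but orange or pink is not meant.

How it is judged:
By the outcome, as a careful person would: the job done as asked, in the order asked, and still so for the second after the job is handed in, while the arm keeps its last pose, push and grip.
It also fails if it takes over 72 s, if anything falls off the work surface, if the arm or the gripper's body presses on something with over 40 N, if the wrist force passes 120 N, or if a joint passes its speed limit or range.

### The arm

A 7-joint arm with a two-finger parallel gripper is mounted at the origin on the work surface. World frame = base frame: x ahead of the robot, y to its left, z up, the work surface at z = 0. Lengths are in m, angles in rad, forces in N, time in s.
With the tool pointing down it reaches from about 0.35 to 0.9 m from the base axis. Payload 8.1 kg.
Tool frame: the origin (TCP) lies on the centre line of the jaws, within the pads' length; the fingertips stand 11 mm ahead of it and the grasp point (between the pads) lies 8 mm behind it; z points along the fingers, y is the line along which they close (so a half turn about z gives the same grasp; the last joint's range is limited). The gripper opens to 85 mm and grips with 20 to 120 N. Pads are 22 mm wide; open, the fingers measure 114 mm over their backs; the gripper's body (76 mm by 85 mm) begins 54 mm behind the grasp point. The pads swing forward as they close: fully open they stand 13 mm farther back than shut.
Start: joints at [-1.207, 0.434, 0.025, 1.573, -0.012, 1.134, -0.075], TCP at [0.281, 0.558, 0.242] pointing down, gripper open.
Joint ranges: [-2.62, 2.62], [-0.44, 2.09], [-1.27, 1.32], [0.08, 2.57], [-1.32, 4.46], [0.12, 2], [-2.74, 2.74]. Speed limits (rad/s): [2.22, 2.22, 3.01, 3.01, 3.14, 3.14, 3.14].

### API

Orientations are given as a unit quaternion [w, x, y, z].
In Python, from station import robot, cams gives the robot as it stands.
- The arm moves only by the tool arm_command, never from a script. Its argument "increments" is a list of rows, each a list of 7 numbers: the shift along the tool's x, y, z in mm, then the turn, a rotation vector about the tool's x, y, z in degrees, then the finger opening in mm, from 0 to 85.4. A call has 1 to 5 rows; each row shifts and turns the commanded pose from where the row before left it, along the tool's axes as they then stand; what a row does not reach is not made up. A row lasts 1/10 s, in which the tool goes at most 50 mm and 8.59 degrees, less where a joint would pass 70% of its speed; a pose out of reach is approached as far as the arm can. A call is refused whole if a number of a shift passes 50 or a number of a turn 8.59, either way. A call with a gripper value outside its range is refused whole. The fingers move at their own pace and stop on an object; "squeeze" is the grip in N (left out, the last holds). Time passes only in rows, so rows that do not move let the fingers close. It gives the time, the measured TCP pose, the force, the opening and the grip force at its end, in the units of the state.
- robot.get_state(): the state, without advancing time (a new reading comes with each control period).
- cams.grab_frame(name): name is "scene" or "side" or "wrist"; returns a dict with "frame" (420x560x3 uint8, red, green, blue), "mtx" (3x3 intrinsics, pixels), "k1" (the pictures are not rectified: a ray, as slopes to the right and down, at radius r is drawn at 1 + k1 r^2 times it, then the intrinsics apply), "R" (3x3) and "t" (3): a world point X has camera coordinates R X + t. Camera axes: x right, y down, z forward; pixel columns grow to the right and rows downward; lengths in m; the calibration is good to about 2 mm. A picture is of the moment at which its call begins. There is no depth.
- robot.hand_in(): hands the job in; it is judged then, once.
The state is a dict: "time_s": time; "joint_positions": joint angles; "qvel": joint speeds; "joint_efforts": joint torques, N m; "tcp_pos": TCP position; "tcp_rot": TCP orientation; "ft_force": force on the tool from outside, world axes, zero at the start; "torque": the same for the moment, N m; "width": finger opening in m; "gripper_force": force on a finger pad.
Only numpy, scipy, OpenCV 4.12 (cv2) and the standard library are available. Lean on these libraries where they do the work, as an engineer would, in place of code of your own. Each camera call takes 0.05 s, during which the arm holds its last target. There are 200 camera calls.

## Working session

There is one attempt and no reset: what is moved stays moved. The work goes in short steps, Python scripts to look and compute and a tool call to move; the robot and the scene stay as the last step left them, time stands still between calls to the robot, and variables do not carry over. Pictures are saved under pics/ and viewed, at most 10 in all, crops included, and the job is handed in when it is done.

Besides the shell and the picture viewer there is one more tool, called after ">>>" as a command line: name --pt "numbers of a row" for each row, then --argument value for the rest. arm_command: Moves the arm, as the interface text tells. Its arguments: {"type":"object","properties":{"increments":{"type":"array"},"squeeze":{"type":"number"}},"required":["increments"]}

```bash
mkdir -p pics; ls; cat > h.py <<'E'
import numpy as np, cv2
from station import robot, cams
def ray(c,u,v):
    K=np.array(c['mtx']);R=np.array(c['R']);t=np.array(c['t'])
    p=cv2.undistortPoints(np.array([[[u,v]]],float),K,np.array([c['k1'],0,0,0,0.]))[0,0]
    return -R.T@t, R.T@np.array([p[0],p[1],1])
def onz(c,u,v,z):
    o,d=ray(c,u,v); return o+d*(z-o[2])/d[2]
E
python3 - <<'E'
from h import *
import pickle
s=robot.get_state();print(s)
D={}
for n in ("scene","side","wrist"):
    c=cams.grab_frame(n);D[n]=c;print(n,c['mtx'],c['k1'],-np.array(c['R']).T@np.array(c['t']))
pickle.dump(D,open('f0.pkl','wb'))
for n in("scene","side"):
    cv2.imwrite(f'pics/{n}0.png',cv2.resize(D[n]['frame'][:,:,::-1],(800,600),interpolation=cv2.INTER_CUBIC))
E
```

```text
pics
{'time_s': 0.0, 'joint_positions': array([-1.20662246,  0.43519696,  0.02498157,  1.57412404, -0.01163468,
        1.13398026, -0.07506762]), 'qvel': array([-0.00129198, -0.00010213,  0.00210014, -0.00124021,  0.00084364,
        0.00030006, -0.00094622]), 'joint_efforts': array([ 4.32279849e-04, -6.70491600e+01,  1.02560934e+00, -3.16201651e+01,
        1.57239177e-02,  1.27228018e-02,  5.76184348e-06]), 'tcp_pos': array([0.28107596, 0.5576749 , 0.24153178]), 'tcp_rot': array([-1.24943793e-04,  2.31303171e-01,  9.72881407e-01, -7.71613499e-04]), 'ft_force': array([-0.41992075,  0.25824335,  0.26060804]), 'torque': array([-0.01984632, -0.0583793 , -0.06331059]), 'gripper_force': 0.0, 'width': 0.08537351553879094}
scene [[393.62696201   0.         281.07334813]
 [  0.         393.62696201 208.55394973]
 [  0.           0.           1.        ]] -0.07117572014111279 [1.07325897 0.05858636 0.71416488]
side [[411.00047171   0.         273.59606217]
 [  0.         411.00047171 210.53275011]
 [  0.           0.           1.        ]] 0.0408863465960734 [ 0.04378648 -0.71888419  0.78585731]
wrist [[326.05450917   0.         279.49562276]
 [  0.         326.05450917 208.8007509 ]
 [  0.           0.           1.        ]] -0.05233420176564664 [0.21035634 0.59477446 0.37258055]
```

View pics/scene0.png

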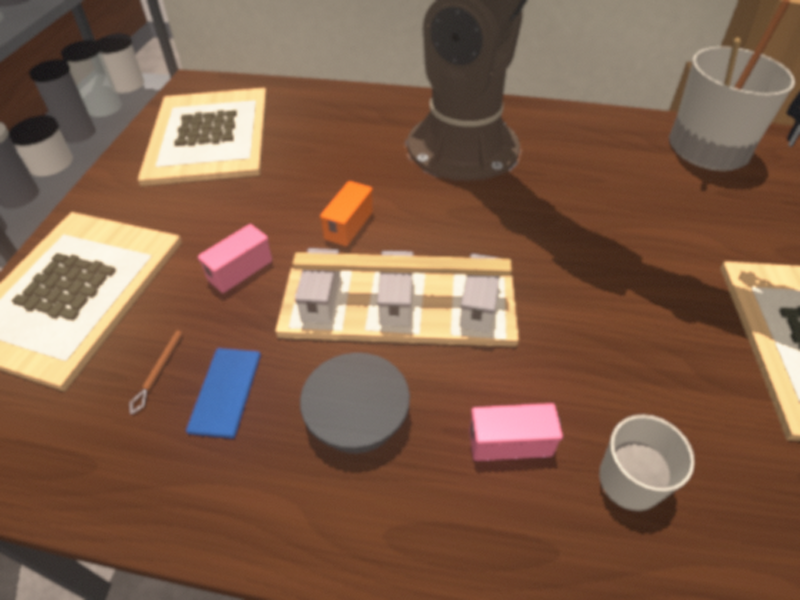

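View pics/side0.png

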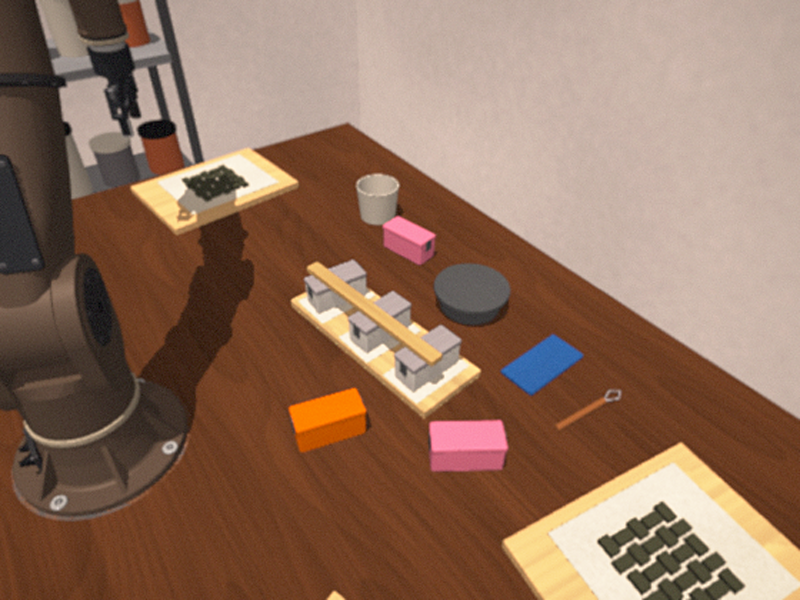

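Scene picture (800x600 px) shows three grey tins at (317,298), (395,298) and (480,300), with the batten running across them from (293,262) to (512,267). The pink boxes at (235,258) and (515,432) and the orange one at (347,213) are the wrong colour, so the grey three on the board are the ones meant. The wheel is at (355,400). I'll confirm the tins in an enlarged crop.

```bash
python3 - <<'E'
from h import *
import pickle
D=pickle.load(open('f0.pkl','rb'))
a=D['scene']['frame'][165:250,185:375]; b=D['side']['frame'][178:294,200:340]
cv2.imwrite('pics/c1.png',cv2.resize(a[:,:,::-1],None,fx=4.2,fy=4.2,interpolation=cv2.INTER_CUBIC))
cv2.imwrite('pics/c2.png',cv2.resize(b[:,:,::-1],None,fx=5,fy=5,interpolation=cv2.INTER_CUBIC))
def px(n,pts,z):
    return [np.round(onz(D[n],u*.7,v*.7,z),3)[:2].tolist() for u,v in pts]
for n in('scene','side'):
    f=cv2.cvtColor(D[n]['frame'],cv2.COLOR_RGB2HSV)
    for lab,lo,hi,z in(('pink',(150,80,100),(179,255,255),.06),('orange',(4,230,180),(14,255,255),.06),('blue',(100,150,60),(125,255,255),.01)):
        m=cv2.inRange(f,lo,hi);cs,_=cv2.findContours(m,0,2)
        for q in cs:
            if cv2.contourArea(q)>150:
                r=cv2.boundingRect(q);print(n,lab,r,np.round(onz(D[n],r[0]+r[2]/2,r[1]+r[3]/2,z/2),3)[:2])
print('wheel',px('scene',[(302,398),(409,398),(355,354)],.05),px('side',[(434,291),(510,291)],.05))
print('board scene',px('scene',[(278,335),(517,341)],.018),'side',px('side',[(425,410),(478,372),(291,303)],.018))
print('batten',px('scene',[(293,262),(512,267)],.088),px('side',[(313,267),(436,357)],.092))
print('tub',px('scene',[(647,450)],.085),px('side',[(378,185)],.085))
E
```

```text
scene pink (330, 282, 64, 41) [0.698 0.145]
scene pink (139, 157, 51, 48) [ 0.45 -0.35]
scene blue (133, 250, 44, 55) [ 0.701 -0.28 ]
side pink (300, 294, 56, 36) [ 0.451 -0.352]
side pink (268, 151, 37, 35) [0.699 0.134]
side orange (207, 284, 49, 32) [ 0.294 -0.204]
side blue (351, 235, 56, 41) [ 0.685 -0.284]
wheel [[0.707, -0.149], [0.682, -0.005], [0.624, -0.094]] [[0.62, -0.052], [0.741, -0.137]]
board scene [[0.588, -0.228], [0.536, 0.139]] side [[0.444, -0.253], [0.571, -0.24], [0.389, 0.11]]
batten [[0.495, -0.222], [0.447, 0.117]] [[0.44, 0.1], [0.486, -0.223]]
tub [[0.727, 0.296]] [[0.725, 0.296]]
```

View pics/c1.png

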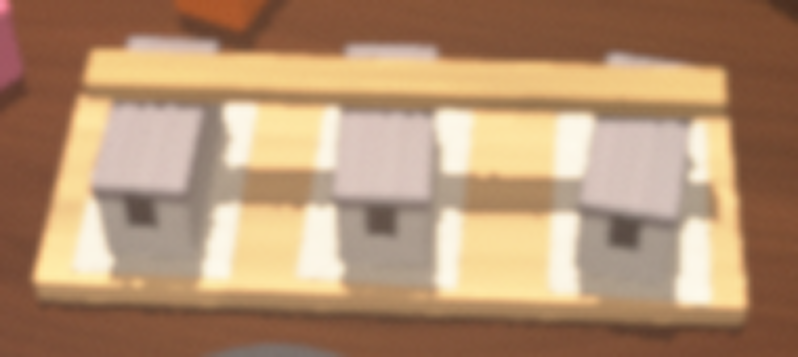

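View pics/c2.png

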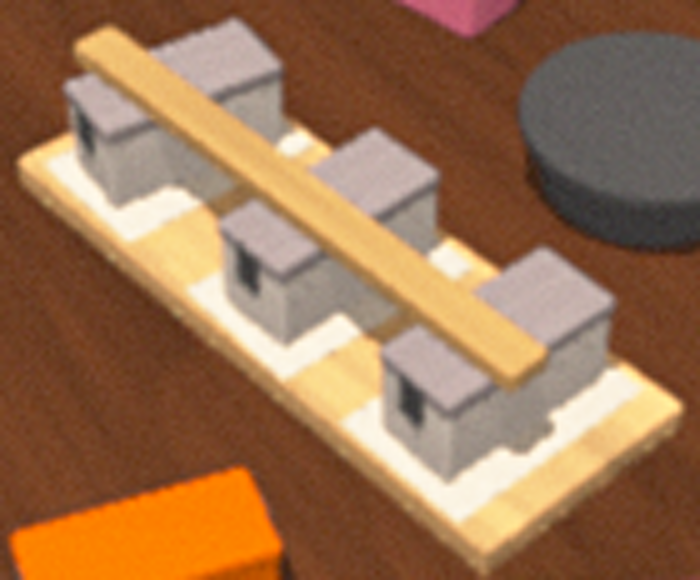

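The crops confirm the three grey tins with darker lids, standing on paper on the board with the batten over them. Next I measure the lid corners (z = 78 mm) and the batten corners in both views.

```bash
cat >> h.py <<'E'
def pose(q):
    q=np.array(q)[:,:2]; c=q.mean(0)
    # longest sides
    e=[q[1]-q[0],q[2]-q[3],q[2]-q[1],q[3]-q[0]]
    a=(e[0]+e[1])/2;b=(e[2]+e[3])/2
    L=a if np.linalg.norm(a)>np.linalg.norm(b) else b
    L=L*np.sign(L[0]) if abs(L[0])>abs(L[1]) else L*np.sign(L[1])
    return np.round(c,4),'len',np.round([np.linalg.norm(a),np.linalg.norm(b)],3),'ang',round(float(np.degrees(np.arctan2(L[1],L[0]))),1)
E
python3 - <<'E'
from h import *
import pickle
D=pickle.load(open('f0.pkl','rb'))
def P(n,s,ox,oy,pts,z): return [onz(D[n],(u+.5)/s-.5+ox,(v+.5)/s-.5+oy,z) for u,v in pts]
sc=lambda p,z:pose(P('scene',4.2,185,165,p,z)); si=lambda p,z:pose(P('side',5,200,178,p,z))
print('L',sc([(93,187),(187,193),(217,42),(130,36)],.078),si([(383,348),(450,415),(614,302),(545,247)],.078))
print('M',sc([(334,198),(433,200),(437,46),(347,45)],.078),si([(222,223),(282,278),(438,180),(375,128)],.078))
print('R',sc([(582,210),(680,220),(686,66),(608,53)],.078),si([(65,87),(113,137),(282,72),(235,18)],.078))
print('bat',sc([(90,50),(723,68),(727,98),(83,82)],.092),si([(75,45),(112,25),(546,350),(512,377)],.092))
s=robot.get_state()
from scipy.spatial.transform import Rotation as Ro
q=s['tcp_rot'];print(Ro.from_quat([q[1],q[2],q[3],q[0]]).as_matrix().round(3))
E
```

```text
L (array([ 0.5024, -0.1812]), 'len', array([0.049, 0.111]), 'ang', 6.5) (array([ 0.4985, -0.1865]), 'len', array([0.051, 0.109]), 'ang', 6.2)
M (array([ 0.4871, -0.0594]), 'len', array([0.05 , 0.111]), 'ang', 8.2) (array([ 0.4828, -0.0653]), 'len', array([0.052, 0.108]), 'ang', 8.4)
R (array([0.4752, 0.0722]), 'len', array([0.046, 0.112]), 'ang', 0.5) (array([0.4697, 0.0678]), 'len', array([0.055, 0.107]), 'ang', -1.3)
bat (array([ 0.4665, -0.0545]), 'len', array([0.339, 0.023]), 'ang', 97.6) (array([ 0.4648, -0.0568]), 'len', array([0.025, 0.337]), 'ang', 97.2)
[[-0.893  0.45  -0.   ]
 [ 0.45   0.893 -0.001]
 [-0.    -0.001 -1.   ]]
```

```bash
cat >> h.py <<'E'
from scipy.spatial.transform import Rotation as Ro
def rot(s): q=s['tcp_rot']; return Ro.from_quat([q[1],q[2],q[3],q[0]]).as_matrix()
def go(x,y,z,yaw=None):
    """remaining move: shift in tool axes (mm) now; tool-y heading yaw(deg) wanted; level correction"""
    s=robot.get_state();R=rot(s);d=np.array([x,y,z])-s['tcp_pos']
    h=np.degrees(np.arctan2(R[1,1],R[0,1]))
    if yaw is None: yaw=h
    c,sn=np.cos(np.radians(yaw)),np.sin(np.radians(yaw))
    G=np.array([[-sn,c,0],[c,sn,0],[0,0,-1.]]).T.reshape(3,3)
    G=np.column_stack([(-0*c+sn,-c,0),(c,sn,0),(0,0,-1)]); G[:,0]=np.cross(G[:,1],G[:,2])
    rv=np.degrees(Ro.from_matrix(R.T@G).as_rotvec())
    print('t',round(s['time_s'],2),'pos',s['tcp_pos'].round(4),'head',round(h,1),'w',round(s['width'],4),'F',s['ft_force'].round(2),'grip',round(s['gripper_force'],1))
    print('shift now-axes',(R.T@d*1000).round(1),'turn',rv.round(1),'shift in turned axes',(G.T@d*1000).round(1))
E
python3 - <<'E'
from h import *
go(.4655,-.0557,.15,7.4)
import pickle
D=pickle.load(open('f0.pkl','rb'))
print([onz(D['scene'],u*.7,v*.7,.018).round(3)[:2] for u,v in [(725,265),(785,432)]])
E
```

```text
t 0.15 pos [0.2811 0.5578 0.2417] head 63.3 w 0.0857 F [ 0.67  0.75 -1.34] grip 0.0
shift now-axes [-440.7 -464.7   92.3] turn [-0.1  0.  55.9] shift in turned axes [-632.1  103.8   91.7]
[array([0.306, 0.497]), array([0.632, 0.52 ])]
```

>>> arm_command --pt "0 0 0 0 0 8 85" --pt "0 0 0 0 0 8 85" --pt "0 0 0 0 0 8 85" --pt "0 0 0 0 0 8 85" --pt "0 0 0 0 0 8 85"

```text
time_s: 0.65
tcp_pos: [0.2812, 0.5579, 0.242]
tcp_rot: [0.0, 0.553, 0.833, -0.0]
ft_force: [0.5, -0.1, 0.4]
width: 0.085
gripper_force: 0.0
```

>>> arm_command --pt "0 0 0 0 0 8 85" --pt "0 0 0 0 0 8 85" --pt "-45 7 5 0 0 0 85" --pt "-45 7 5 0 0 0 85" --pt "-45 7 5 0 0 0 85"

```text
time_s: 1.15
tcp_pos: [0.3193, 0.4252, 0.2268]
tcp_rot: [0.0, 0.661, 0.751, -0.0]
ft_force: [0.6, 0.1, 0.1]
width: 0.0852
gripper_force: 0.0
```

>>> arm_command --pt "-45 7 5 0 0 0 85" --pt "-45 7 5 0 0 0 85" --pt "-45 7 5 0 0 0 85" --pt "-45 7 5 0 0 0 85" --pt "-45 7 5 0 0 0 85"

```text
time_s: 1.65
tcp_pos: [0.3824, 0.2063, 0.2022]
tcp_rot: [-0.0, 0.661, 0.75, 0.0]
ft_force: [1.7, 0.1, 0.5]
width: 0.0852
gripper_force: 0.0
```

>>> arm_command --pt "-45 7 5 0 0 0 85" --pt "-45 7 5 0 0 0 85" --pt "-45 7 5 0 0 0 85" --pt "-45 7 5 0 0 0 85" --pt "0 0 0 0 0 0 85"

```text
time_s: 2.15
tcp_pos: [0.4334, 0.0271, 0.1821]
tcp_rot: [0.001, 0.664, 0.748, -0.001]
ft_force: [0.9, 0.8, -0.0]
width: 0.085
gripper_force: 0.0
```

```bash
python3 - <<'E'
from h import *
go(.4655,-.0557,.091,7.4)
c=cams.grab_frame('wrist')
import pickle;pickle.dump(c,open('f1.pkl','wb'))
cv2.imwrite('pics/w1.png',c['frame'][:,:,::-1])
E
```

```text
t 2.15 pos [0.4334 0.0271 0.1821] head 6.8 w 0.085 F [ 0.89  0.83 -0.  ] grip 0.0
shift now-axes [-85.8  22.1  91.3] turn [ 0.   0.1 -0.6] shift in turned axes [-86.3  21.1  91.1]
```

View pics/w1.png

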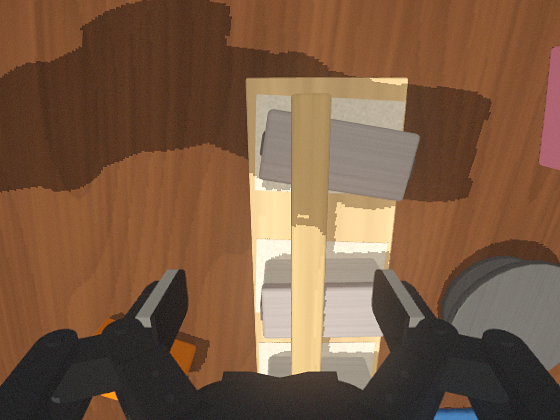

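The wrist picture shows the batten along column ~308, the R tin's lid with corners about (271,110), (418,134), (405,200), (259,181), and the M lid below it. I take R's lid pose and the batten line from this view.

```bash
python3 - <<'E'
from h import *
import pickle
c=pickle.load(open('f1.pkl','rb'))
P=lambda p,z:[onz(c,u,v,z) for u,v in p]
print('R',pose(P([(271,110),(418,134),(405,200),(259,181)],.078)))
b=P([(292,95),(330,95),(292,375),(322,375)],.092);print(np.round(b,4)[:,:2])
m=[(b[0]+b[1])/2,(b[2]+b[3])/2];print('end mid',m[0][:2].round(4),'ang',np.degrees(np.arctan2(*(m[0]-m[1])[:2][::-1])), 'centre',(m[0]+(m[1]-m[0])/np.linalg.norm(m[1]-m[0])*.17)[:2].round(4))
E
```

```text
R (array([0.4718, 0.0749]), 'len', array([0.109, 0.05 ]), 'ang', -1.2)
[[ 0.4318  0.1129]
 [ 0.4561  0.1159]
 [ 0.462  -0.1148]
 [ 0.4881 -0.1119]]
end mid [0.444  0.1144] ang 97.77570241465467 centre [ 0.467  -0.0541]
```

>>> arm_command --pt "-28 8 10 0 0 -0.8 85" --pt "-28 8 10 0 0 0 85" --pt "-28 7 10 0 0 0 85" --pt "0 0 10 0 0 0 85" --pt "0 0 10 0 0 0 85"

```text
time_s: 2.7
tcp_pos: [0.4668, -0.0462, 0.1316]
tcp_rot: [-0.0, 0.656, 0.755, 0.0]
ft_force: [-0.9, 0.2, -0.1]
width: 0.0851
gripper_force: 0.0
```

```bash
python3 - <<'E'
from h import *
go(.467,-.0545,.091,7.6)
E
```

```text
t 2.7 pos [ 0.4668 -0.0462  0.1316] head 8.0 w 0.0851 F [-0.91  0.24 -0.14] grip 0.0
shift now-axes [-8.2 -1.  40.6] turn [-0.  -0.   0.4] shift in turned axes [-8.2 -0.9 40.6]
```

>>> arm_command --pt "-6 0 15 0 0 0 85" --pt "0 0 15 0 0 0 85" --pt "0 0 8 0 0 0 85" --pt "0 0 0 0 0 0 85"

```text
time_s: 3.1
tcp_pos: [0.4668, -0.0516, 0.0933]
tcp_rot: [-0.001, 0.655, 0.756, -0.001]
ft_force: [-0.5, -0.3, 0.3]
width: 0.0848
gripper_force: 0.0
```

```bash
python3 - <<'E'
from h import *
go(.467,-.0545,.091,7.6)
E
```

```text
t 3.1 pos [ 0.4668 -0.0516  0.0933] head 8.2 w 0.0848 F [-0.53 -0.28  0.34] grip 0.0
shift now-axes [-2.9 -0.2  2.3] turn [-0.1 -0.   0.6] shift in turned axes [-2.9 -0.2  2.3]
```

>>> arm_command --pt "-2 0 2 0 0 0 60" --pt "0 0 0 0 0 0 30" --pt "0 0 0 0 0 0 15" --pt "0 0 0 0 0 0 15" --pt "0 0 0 0 0 0 15" --squeeze 40

```text
time_s: 3.6
tcp_pos: [0.4682, -0.0549, 0.0928]
tcp_rot: [0.0, 0.656, 0.755, 0.0]
ft_force: [-2.0, 1.1, 6.0]
width: 0.0249
gripper_force: 39.3
```

>>> arm_command --pt "0 0 0 0 0 0 15" --pt "0 0 0 0 0 0 15" --pt "0 0 0 0 0 0 15" --pt "0 0 0 0 0 0 15"

```text
time_s: 4.0
tcp_pos: [0.4682, -0.0549, 0.0928]
tcp_rot: [0.0, 0.656, 0.755, 0.0]
ft_force: [-1.3, 0.3, 7.2]
width: 0.0251
gripper_force: 39.3
```

>>> arm_command --pt "0 0 -12 0 0 0 15" --pt "0 0 -20 0 0 0 15" --pt "0 0 -30 0 0 0 15" --pt "0 0 -30 0 0 0 15" --pt "0 0 -10 0 0 -4 15"

```text
time_s: 4.5
tcp_pos: [0.4693, -0.0554, 0.1977]
tcp_rot: [0.002, 0.629, 0.777, 0.001]
ft_force: [0.3, -0.9, -2.0]
width: 0.0248
gripper_force: 39.8
```

>>> arm_command --pt "0 0 0 0 0 -8 15" --pt "0 0 0 0 0 -8 15" --pt "0 0 0 0 0 -8 15" --pt "0 0 0 0 0 -8 15" --pt "0 0 0 0 0 -8 15"

```text
time_s: 5.0
tcp_pos: [0.468, -0.0552, 0.1951]
tcp_rot: [0.0, 0.323, 0.947, -0.0]
ft_force: [-0.8, 0.2, -1.4]
width: 0.025
gripper_force: 39.8
```

>>> arm_command --pt "0 0 0 0 0 -8 15" --pt "0 0 0 0 0 -8 15" --pt "0 0 0 0 0 -8 15" --pt "0 0 0 0 0 -8 15" --pt "0 0 0 0 0 -6 15"

```text
time_s: 5.5
tcp_pos: [0.4679, -0.0553, 0.1951]
tcp_rot: [0.0, -0.003, 1.0, -0.0]
ft_force: [0.2, 0.7, -1.0]
width: 0.0246
gripper_force: 39.8
```

>>> arm_command --pt "6 40 0 0 0 0 15" --pt "6 40 0 0 0 0 15" --pt "6 40 0 0 0 0 15" --pt "6 40 0 0 0 0 15" --pt "6 40 0 0 0 0 15"

```text
time_s: 6.0
tcp_pos: [0.4375, 0.1462, 0.1952]
tcp_rot: [0.001, -0.0, 1.0, -0.0]
ft_force: [1.0, 0.8, 0.5]
width: 0.0249
gripper_force: 39.8
```

>>> arm_command --pt "6 40 0 0 0 0 15" --pt "6 40 0 0 0 0 15" --pt "6 40 0 0 0 0 15" --pt "0 0 0 0 0 0 15"

```text
time_s: 6.4
tcp_pos: [0.4183, 0.2709, 0.1952]
tcp_rot: [0.0, -0.004, 1.0, 0.001]
ft_force: [-0.6, -1.2, -0.9]
width: 0.0247
gripper_force: 39.8
```

```bash
python3 - <<'E'
from h import *
go(.42,.27,.014,90)
im=[cams.grab_frame(n)['frame'][:,:,::-1] for n in('scene','side')]
cv2.imwrite('pics/p2.png',cv2.resize(np.hstack([i[60:340,100:] for i in im]),(800,244)))
E
```

```text
t 6.4 pos [0.4183 0.2709 0.1952] head 90.5 w 0.0247 F [-0.58 -1.19 -0.87] grip 39.8
shift now-axes [ -1.6  -1.4 181.2] turn [0.2 0.  0.5] shift in turned axes [ -1.7  -0.9 181.2]
```

View pics/p2.png

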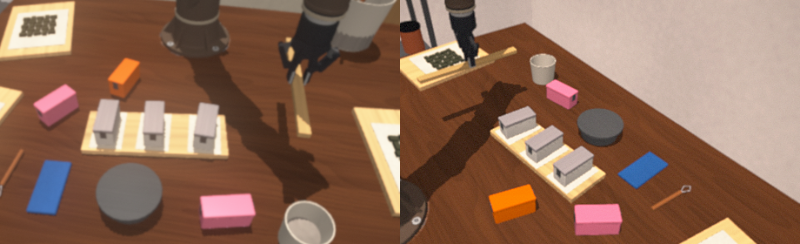

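The picture shows the batten held level (scene about (300,90)), clear of everything, and the three tins upright on the board. I lower it onto the bare table.

>>> arm_command --pt "0 0 45 0 0 0 15" --pt "0 0 45 0 0 0 15" --pt "0 0 45 0 0 0 15" --pt "0 0 30 0 0 0 15" --pt "0 0 8 0 0 0 15"

```text
time_s: 7.0
tcp_pos: [0.4188, 0.2621, 0.019]
tcp_rot: [-0.002, 0.001, 1.0, -0.002]
ft_force: [0.1, -0.5, -1.1]
width: 0.025
gripper_force: 39.8
```

>>> arm_command --pt "0 0 4 0 0 0 15" --pt "0 0 3 0 0 0 15" --pt "0 0 0 0 0 0 15"

```text
time_s: 7.3
tcp_pos: [0.4207, 0.2653, 0.0155]
tcp_rot: [0.001, -0.0, 1.0, 0.001]
ft_force: [0.2, 0.6, -0.8]
width: 0.0249
gripper_force: 39.8
```

>>> arm_command --pt "0 0 1.5 0 0 0 15" --pt "0 0 0 0 0 0 30" --pt "0 0 0 0 0 0 60" --pt "0 0 0 0 0 0 85" --pt "0 0 0 0 0 0 85"

```text
time_s: 7.8
tcp_pos: [0.4199, 0.2651, 0.0131]
tcp_rot: [0.0, -0.0, 1.0, 0.0]
ft_force: [0.1, 0.1, -1.0]
width: 0.0722
gripper_force: 0.0
```

>>> arm_command --pt "0 0 -20 0 0 0 85" --pt "0 0 -40 0 0 0 85" --pt "0 0 -40 0 0 0 85" --pt "0 0 -40 0 0 0 85" --pt "0 0 0 0 0 0 85"

```text
time_s: 8.3
tcp_pos: [0.4222, 0.2667, 0.1578]
tcp_rot: [0.003, -0.0, 1.0, 0.003]
ft_force: [0.6, 0.7, -0.6]
width: 0.0853
gripper_force: 0.0
```

```bash
python3 - <<'E'
from h import *
go(.472,.073,.15,90)
import pickle
D={n:cams.grab_frame(n) for n in('scene','side','wrist')};pickle.dump(D,open('f2.pkl','wb'))
# lids in scene and side: greyish purple top colour -> contours
a=cv2.resize(D['scene']['frame'][150:260,180:385][:,:,::-1],None,fx=3.9,fy=3.9,interpolation=cv2.INTER_CUBIC)
cv2.imwrite('pics/c3.png',a)
for n in('scene','side'):
    f=D[n]['frame'].astype(int);h=cv2.cvtColor(D[n]['frame'],cv2.COLOR_RGB2HSV)
    m=((h[...,1]<60)&(f[...,0]-f[...,1]>5)&(f.sum(2)>300)&(f[...,0]<195)).astype(np.uint8)
    m=cv2.morphologyEx(m,cv2.MORPH_OPEN,np.ones((3,3)))
    cs,_=cv2.findContours(m,0,2)
    for q in cs:
        r=cv2.minAreaRect(q)
        if 250<cv2.contourArea(q)<1500:
            print(n,np.round(r[0]),np.round(r[1]),cv2.contourArea(q))
            M=cv2.moments(q);print('  c',onz(D[n],M['m10']/M['m00'],M['m01']/M['m00'],.078)[:2].round(4))
E
```

```text
t 8.3 pos [0.4222 0.2667 0.1578] head 90.0 w 0.0853 F [ 0.59  0.68 -0.56] grip 0.0
shift now-axes [ -49.6 -193.8    7.1] turn [0.3 0.4 0. ] shift in turned axes [ -49.8 -193.7    7.8]
scene [ 33. 408.] [23. 46.] 573.0
  c [ 1.0045 -0.3556]
scene [439. 340.] [52. 27.] 778.5
  c [0.7752 0.2696]
scene [253. 263.] [72. 32.] 1331.0
  c [ 0.6749 -0.0667]
scene [334. 224.] [24. 21.] 386.5
  c [0.555  0.0733]
scene [276. 221.] [20. 23.] 353.0
  c [ 0.5672 -0.0443]
scene [223. 204.] [28. 50.] 551.5
  c [ 0.5637 -0.1563]
scene [ 32. 110.] [28. 37.] 782.0
  c [ 0.281  -0.8151]
scene [97. 52.] [43. 42.] 1352.0
  c [-0.0778 -0.8023]
side [300. 257.] [25. 47.] 543.0
  c [ 0.4697 -0.2242]
side [269. 230.] [16. 46.] 512.5
  c [ 0.4597 -0.109 ]
side [237. 205.] [15. 43.] 531.0
  c [0.4487 0.0206]
side [264. 140.] [33. 27.] 538.5
  c [0.682  0.2456]
side [75. 99.] [15. 32.] 359.0
  c [0.2749 0.8907]
side [81. 63.] [27. 50.] 714.0
  c [0.4003 1.2759]
side [544.  25.] [50. 31.] 754.5
  c [2.6561 0.392 ]
```

View pics/c3.png

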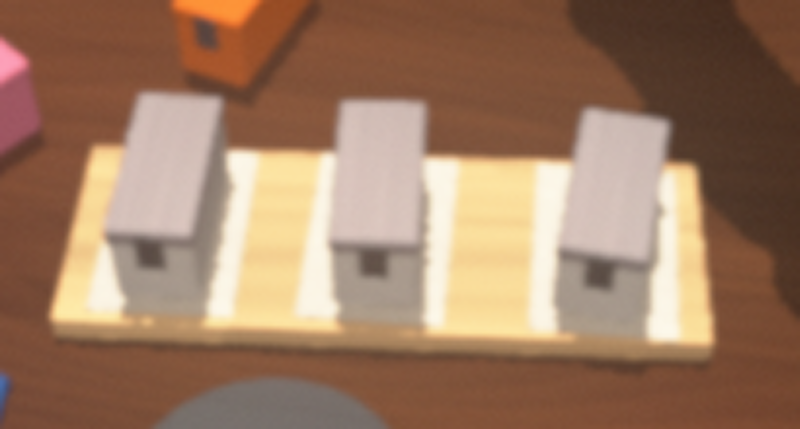

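The crop shows the three lids clear of the batten: L centred at (164,165), M (380,173), R (617,185). I compute their poses from the corners.

```bash
python3 - <<'E'
from h import *
import pickle
D=pickle.load(open('f2.pkl','rb'))
def P(pts,z): return [onz(D['scene'],(u+.5)/3.9-.5+180,(v+.5)/3.9-.5+150,z) for u,v in pts]
for k,p in dict(L=[(107,235),(190,240),(222,96),(138,92)],M=[(331,243),(421,248),(426,101),(341,100)],R=[(561,248),(650,264),(670,121),(585,107)]).items(): print(k,pose(P(p,.078)))
# batten on table in scene: wood colour contour beyond y 0.2
h=cv2.cvtColor(D['scene']['frame'],cv2.COLOR_RGB2HSV)
m=cv2.inRange(h,(13,70,130),(26,255,255));cs,_=cv2.findContours(m,0,2)
for q in cs:
    if cv2.contourArea(q)>200:
        b=cv2.boxPoints(cv2.minAreaRect(q));print([onz(D['scene'],u,v,.014)[:2].round(3).tolist() for u,v in b])
E
```

```text
L (array([ 0.5031, -0.1814]), 'len', array([0.049, 0.113]), 'ang', 6.7)
M (array([ 0.4878, -0.0591]), 'len', array([0.05 , 0.113]), 'ang', 8.3)
R (array([0.4742, 0.0743]), 'len', array([0.049, 0.111]), 'ang', -1.7)
[[0.592, -0.234], [0.439, -0.282], [0.384, 0.139], [0.541, 0.142]]
[[0.29, 0.495], [0.263, 0.641], [0.638, 0.54], [0.654, 0.428]]
[[0.255, 0.248], [0.246, 0.284], [0.594, 0.277], [0.6, 0.249]]
[[0.679, -0.761], [0.219, -0.778], [0.406, -0.471], [0.773, -0.52]]
[[0.294, -0.238], [0.17, -0.209], [0.206, -0.167], [0.325, -0.198]]
[[-0.061, -0.839], [-0.164, -0.515], [0.19, -0.372], [0.272, -0.638]]
```

>>> arm_command --pt "-10 -38 0 0 0 1.5 85" --pt "-10 -38 0 0 0 0 85" --pt "-10 -38 0 0 0 0 85" --pt "-10 -38 0 0 0 0 85" --pt "-10 -38 0 0 0 0 85"

```text
time_s: 8.95
tcp_pos: [0.4651, 0.0722, 0.1514]
tcp_rot: [-0.001, 0.013, 1.0, -0.0]
ft_force: [0.7, -1.0, -0.2]
width: 0.085
gripper_force: 0.0
```

>>> arm_command --pt "0 0 10 0 0 0 85" --pt "0 0 0 0 0 0 85"

```text
time_s: 9.15
tcp_pos: [0.4645, 0.0729, 0.1407]
tcp_rot: [-0.002, 0.014, 1.0, -0.001]
ft_force: [0.1, -0.4, 0.1]
width: 0.0851
gripper_force: 0.0
```

```bash
python3 - <<'E'
from h import *
go(.473,.0745,.042,88.5)
c=cams.grab_frame('wrist')
cv2.imwrite('pics/w2.png',c['frame'][:,:,::-1])
import pickle;pickle.dump(c,open('f3.pkl','wb'))
E
```

```text
t 9.15 pos [0.4645 0.0729 0.1407] head 88.4 w 0.0851 F [ 0.11 -0.37  0.11] grip 0.0
shift now-axes [-8.8  1.9 98.7] turn [-0.1 -0.2 -0.1] shift in turned axes [-8.4  1.8 98.7]
```

View pics/w2.png

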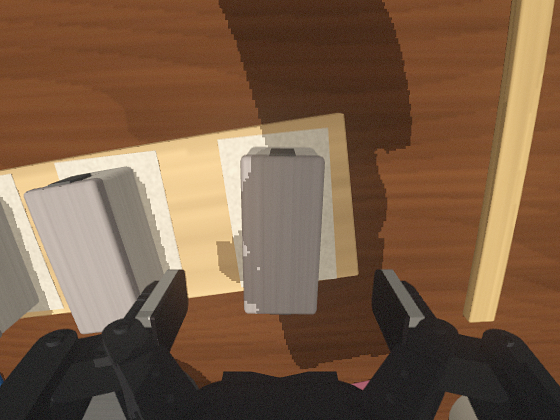

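The wrist picture shows the R lid centred between the jaws (columns 243–320) and parallel to them, with the batten flat on the table at the right. I descend and grip.

>>> arm_command --pt "-8 1 20 0 0 0 85" --pt "0 0 30 0 0 0 85" --pt "0 0 30 0 0 0 85" --pt "0 0 14 0 0 0 85" --pt "0 0 4 0 0 0 85"

```text
time_s: 9.7
tcp_pos: [0.4723, 0.0762, 0.043]
tcp_rot: [-0.002, 0.011, 1.0, -0.0]
ft_force: [-0.3, -0.5, -0.8]
width: 0.0851
gripper_force: 0.0
```

>>> arm_command --pt "0 0 0 0 0 0 60" --pt "0 0 0 0 0 0 40" --pt "0 0 0 0 0 0 40" --pt "0 0 0 0 0 0 40" --pt "0 0 0 0 0 0 40" --squeeze 37

```text
time_s: 10.2
tcp_pos: [0.4746, 0.0752, 0.0458]
tcp_rot: [0.001, 0.013, 1.0, 0.0]
ft_force: [-1.0, 0.2, 8.6]
width: 0.0494
gripper_force: 39.6
```

```bash
python3 - <<'E'
from h import *
go(.473,.0745,.042,88.5)
E
```

```text
t 10.2 pos [0.4746 0.0752 0.0458] head 88.6 w 0.0494 F [-1.02  0.16  8.62] grip 39.6
shift now-axes [ 1.6 -0.7  3.8] turn [0.  0.1 0.1] shift in turned axes [ 1.6 -0.7  3.8]
```

>>> arm_command --pt "0 0 -8 0 0 0 40" --pt "0 0 -25 0 0 0 40" --pt "0 0 -30 0 0 0 40" --pt "0 0 -20 0 0 0 40" --pt "0 0 0 0 0 0 40"

```text
time_s: 10.7
tcp_pos: [0.4755, 0.0751, 0.1307]
tcp_rot: [0.002, 0.013, 1.0, 0.001]
ft_force: [0.0, 1.1, -2.4]
width: 0.0498
gripper_force: 39.5
```

>>> arm_command --pt "40 0 0 0 0 0 40" --pt "-40 0 0 0 0 0 40" --pt "-40 0 0 0 0 0 40" --pt "40 0 0 0 0 0 40" --pt "40 0 0 0 0 0 40"

```text
time_s: 11.2
tcp_pos: [0.4347, 0.0757, 0.1265]
tcp_rot: [-0.0, 0.013, 1.0, -0.0]
ft_force: [-1.6, -0.3, -2.5]
width: 0.0495
gripper_force: 39.3
```

>>> arm_command --pt "0 0 0 0 0 0 40" --pt "0 0 0 0 0 0 40" --pt "0 0 0 0 0 0 40" --pt "0 0 0 0 0 0 40"

```text
time_s: 11.6
tcp_pos: [0.4348, 0.0758, 0.1278]
tcp_rot: [0.0, 0.013, 1.0, 0.0]
ft_force: [-0.5, 0.5, -2.1]
width: 0.0496
gripper_force: 39.4
```

```bash
cat >> h.py <<'E'
def tq(n=8):
    T=[];F=[]
    for i in range(n):
        cams.grab_frame('wrist');s=robot.get_state();T.append(s['torque']);F.append(s['ft_force'])
    print('pos',s['tcp_pos'].round(4),'t',s['time_s'],'w',s['width'],'T',np.mean(T,0).round(3),'sd',np.std(T,0).round(3),'F',np.mean(F,0).round(2))
E
python3 -c "
from h import *
tq()"
```

```text
pos [0.4341 0.0758 0.1278] t 12.0 w 0.049443327315729806 T [0.002 0.014 0.004] sd [0.024 0.019 0.022] F [ 0.07  0.24 -2.55]
```

>>> arm_command --pt "-40 0 0 0 0 0 40" --pt "-40 0 0 0 0 0 40" --pt "0 0 0 0 0 0 40" --pt "0 0 0 0 0 0 40" --pt "0 0 0 0 0 0 40"

```text
time_s: 12.5
tcp_pos: [0.5129, 0.0737, 0.1275]
tcp_rot: [-0.001, 0.013, 1.0, -0.0]
ft_force: [-0.1, -0.4, -2.4]
width: 0.0496
gripper_force: 39.3
```

```bash
python3 -c "
from h import *
tq()"
```

```text
pos [0.5138 0.0739 0.1279] t 12.9 w 0.049280435952931946 T [-0.008 -0.014  0.002] sd [0.029 0.014 0.027] F [-0.1   0.04 -2.46]
```

>>> arm_command --pt "50 0 0 0 0 0 40" --pt "50 0 0 0 0 0 40" --pt "0 0 0 0 0 0 40" --pt "0 0 0 0 0 0 40" --pt "0 0 0 0 0 0 40"

```text
time_s: 13.4
tcp_pos: [0.4154, 0.0767, 0.1284]
tcp_rot: [0.001, 0.013, 1.0, 0.0]
ft_force: [0.3, -0.6, -2.3]
width: 0.0498
gripper_force: 39.3
```

```bash
python3 -c "
from h import *
tq(10)"
```

```text
pos [0.4141 0.0763 0.1277] t 13.9 w 0.04989046783379899 T [-0.008 -0.004 -0.011] sd [0.035 0.026 0.031] F [ 0.23  0.23 -2.62]
```

>>> arm_command --pt "-50 0 0 0 0 0 40" --pt "-10 0 0 0 0 0 40" --pt "0 0 0 0 0 0 40" --pt "0 0 0 0 0 0 40" --pt "0 0 0 0 0 0 40"

```text
time_s: 14.4
tcp_pos: [0.4729, 0.0748, 0.1276]
tcp_rot: [-0.001, 0.013, 1.0, -0.0]
ft_force: [-0.1, -0.1, -2.0]
width: 0.0496
gripper_force: 39.2
```

```bash
python3 -c "
from h import *
tq(10)
go(.4746,.0752,.0458,88.6)"
```

```text
pos [0.4739 0.0748 0.1279] t 14.9 w 0.04954919693086066 T [-0.012  0.004 -0.003] sd [0.017 0.028 0.031] F [-0.01  0.21 -2.71]
t 14.9 pos [0.4739 0.0748 0.1279] head 88.6 w 0.0495 F [ 0.07  0.32 -2.52] grip 39.2
shift now-axes [-0.6  0.4 82.1] turn [ 0.  0. -0.] shift in turned axes [-0.7  0.4 82.1]
```

R shows no torque change (all within noise, about 0), so it is silent. I put it back.

>>> arm_command --pt "-1 0 30 0 0 0 40" --pt "0 0 30 0 0 0 40" --pt "0 0 15 0 0 0 40" --pt "0 0 4 0 0 0 40" --pt "0 0 2 0 0 0 40"

```text
time_s: 15.4
tcp_pos: [0.475, 0.0747, 0.0467]
tcp_rot: [-0.0, 0.013, 1.0, -0.0]
ft_force: [0.8, -0.0, -3.0]
width: 0.0501
gripper_force: 39.2
```

>>> arm_command --pt "0 0 1 0 0 0 40" --pt "0 0 0 0 0 0 40"

```text
time_s: 15.6
tcp_pos: [0.4756, 0.0749, 0.0465]
tcp_rot: [0.001, 0.013, 1.0, 0.0]
ft_force: [-0.2, -1.8, -1.8]
width: 0.0496
gripper_force: 39.2
```

>>> arm_command --pt "0 0 1 0 0 0 40" --pt "0 0 0 0 0 0 55" --pt "0 0 0 0 0 0 70" --pt "0 0 0 0 0 0 85" --pt "0 0 0 0 0 0 85"

```text
time_s: 16.1
tcp_pos: [0.4751, 0.0748, 0.045]
tcp_rot: [0.0, 0.013, 1.0, 0.0]
ft_force: [-0.3, 0.4, 0.6]
width: 0.0851
gripper_force: 0.0
```

>>> arm_command --pt "0 0 -15 0 0 0 85" --pt "0 0 -35 0 0 0 85" --pt "0 0 -45 0 0 0 85" --pt "0 0 -5 0 0 0 85" --pt "-3 -26 0 0 0 0 85"

```text
time_s: 16.6
tcp_pos: [0.4785, 0.052, 0.1466]
tcp_rot: [0.002, 0.01, 1.0, 0.001]
ft_force: [0.6, -0.0, -0.8]
width: 0.0851
gripper_force: 0.0
```

>>> arm_command --pt "-4 -36 0 0 0 0 85" --pt "-4 -36 0 0 0 0 85" --pt "-4 -36 0 0 0 0 85" --pt "0 0 0 0 0 -5 85" --pt "0 0 0 0 0 -4.7 85"

```text
time_s: 17.1
tcp_pos: [0.4863, -0.061, 0.1445]
tcp_rot: [-0.0, -0.072, 0.997, -0.0]
ft_force: [-0.5, -0.5, 1.3]
width: 0.0847
gripper_force: 0.0
```

>>> arm_command --pt "0 0 0 0 0 0 85"

```text
time_s: 17.2
tcp_pos: [0.4863, -0.0599, 0.1445]
tcp_rot: [-0.0, -0.072, 0.997, 0.0]
ft_force: [-0.4, 0.2, 0.3]
width: 0.0852
gripper_force: 0.0
```

```bash
python3 - <<'E'
from h import *
go(.487,-.059,.042,98.3)
c=cams.grab_frame('wrist')
cv2.imwrite('pics/w3.png',c['frame'][:,:,::-1])
import pickle;pickle.dump(c,open('f4.pkl','wb'))
E
```

```text
t 17.2 pos [ 0.4863 -0.0599  0.1445] head 98.3 w 0.0852 F [-0.38  0.18  0.28] grip 0.0
shift now-axes [ -0.8   0.8 102.5] turn [ 0. -0. -0.] shift in turned axes [ -0.8   0.8 102.5]
```

View pics/w3.png

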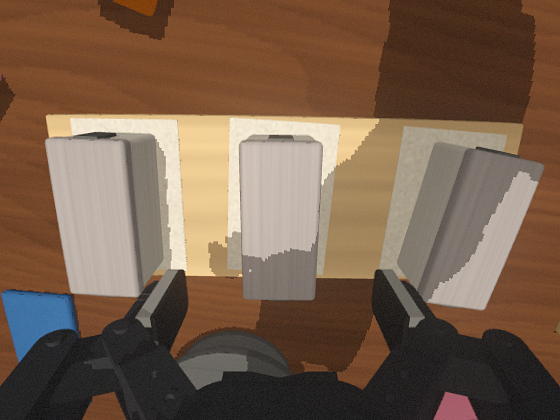

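The wrist picture shows M centred between the jaws (columns 240–321), with R standing at the right and L at the left. I grip M and shake it.

>>> arm_command --pt "0 0 20 0 0 0 85" --pt "0 0 30 0 0 0 85" --pt "0 0 30 0 0 0 85" --pt "0 0 15 0 0 0 85" --pt "0 0 4 0 0 0 85"

```text
time_s: 17.75
tcp_pos: [0.4853, -0.0591, 0.0441]
tcp_rot: [-0.002, -0.071, 0.997, 0.0]
ft_force: [-0.8, 0.9, -0.8]
width: 0.0851
gripper_force: 0.0
```

>>> arm_command --pt "0 0 0 0 0 0 60" --pt "0 0 0 0 0 0 40" --pt "0 0 0 0 0 0 40" --pt "0 0 0 0 0 0 40" --pt "0 0 0 0 0 0 40"

```text
time_s: 18.25
tcp_pos: [0.4874, -0.0595, 0.0469]
tcp_rot: [0.001, -0.072, 0.997, 0.0]
ft_force: [-1.0, 1.0, 7.3]
width: 0.0495
gripper_force: 39.1
```

>>> arm_command --pt "0 0 -8 0 0 0 40" --pt "0 0 -25 0 0 0 40" --pt "0 0 -30 0 0 0 40" --pt "0 0 -20 0 0 0 40" --pt "0 0 0 0 0 0 40"

```text
time_s: 18.75
tcp_pos: [0.4883, -0.0597, 0.1319]
tcp_rot: [0.003, -0.072, 0.997, -0.0]
ft_force: [1.2, -0.1, -1.2]
width: 0.0497
gripper_force: 38.8
```

>>> arm_command --pt "40 0 0 0 0 0 40" --pt "-40 0 0 0 0 0 40" --pt "-40 0 0 0 0 0 40" --pt "40 0 0 0 0 0 40" --pt "40 0 0 0 0 0 40"

```text
time_s: 19.25
tcp_pos: [0.4478, -0.0651, 0.1276]
tcp_rot: [-0.0, -0.073, 0.997, -0.0]
ft_force: [-2.0, -0.7, -1.7]
width: 0.0495
gripper_force: 38.8
```

>>> arm_command --pt "0 0 0 0 0 0 40" --pt "0 0 0 0 0 0 40" --pt "0 0 0 0 0 0 40" --pt "0 0 0 0 0 0 40"

```text
time_s: 19.65
tcp_pos: [0.4479, -0.0651, 0.1289]
tcp_rot: [0.0, -0.072, 0.997, -0.0]
ft_force: [0.0, -0.8, -1.6]
width: 0.0499
gripper_force: 38.9
```

```bash
python3 -c "
from h import *
tq()"
```

```text
pos [ 0.447  -0.0653  0.1288] t 20.05 w 0.04951729612789498 T [-0.    -0.006  0.013] sd [0.038 0.018 0.028] F [-0.29 -0.08 -1.44]
```

>>> arm_command --pt "-50 0 0 0 0 0 40" --pt "-40 0 0 0 0 0 40" --pt "0 0 0 0 0 0 40" --pt "0 0 0 0 0 0 40" --pt "0 0 0 0 0 0 40"

```text
time_s: 20.55
tcp_pos: [0.535, -0.0526, 0.1284]
tcp_rot: [-0.001, -0.072, 0.997, 0.0]
ft_force: [-0.4, 0.0, -1.6]
width: 0.0499
gripper_force: 38.9
```

```bash
python3 -c "
from h import *
tq()"
```

```text
pos [ 0.5359 -0.0524  0.1289] t 20.95 w 0.049337154798798674 T [-0.011  0.014 -0.005] sd [0.026 0.043 0.026] F [ 0.13 -0.21 -1.38]
```

>>> arm_command --pt "50 0 0 0 0 0 40" --pt "50 0 0 0 0 0 40" --pt "0 0 0 0 0 0 40" --pt "0 0 0 0 0 0 40" --pt "0 0 0 0 0 0 40"

```text
time_s: 21.45
tcp_pos: [0.4385, -0.0666, 0.1294]
tcp_rot: [0.001, -0.072, 0.997, -0.0]
ft_force: [0.7, 0.7, -1.2]
width: 0.0498
gripper_force: 38.9
```

```bash
python3 -c "
from h import *
tq()
go(.4863,-.0599,.0455,98.3)"
```

```text
pos [ 0.4373 -0.0667  0.1287] t 21.85 w 0.049407022816358385 T [0.005 0.002 0.006] sd [0.027 0.028 0.019] F [ 0.14  0.02 -1.39]
t 21.85 pos [ 0.4373 -0.0667  0.1287] head 98.3 w 0.0494 F [ 0.19 -0.2  -1.16] grip 38.9
shift now-axes [-49.5  -0.3  83.2] turn [-0. -0. -0.] shift in turned axes [-49.4  -0.4  83.2]
```

M weighs about 0.14 kg and shows no torque shift, so it is silent. I put it back and go to L.

>>> arm_command --pt "-25 0 0 0 0 0 40" --pt "-25 0 15 0 0 0 40" --pt "0 0 35 0 0 0 40" --pt "0 0 25 0 0 0 40" --pt "0 0 4 0 0 0 40"

```text
time_s: 22.35
tcp_pos: [0.4848, -0.0594, 0.0473]
tcp_rot: [-0.002, -0.072, 0.997, 0.0]
ft_force: [-0.2, -0.1, -2.0]
width: 0.05
gripper_force: 38.8
```

>>> arm_command --pt "0 0 2 0 0 0 40" --pt "0 0 1 0 0 0 40" --pt "0 0 0 0 0 0 40"

```text
time_s: 22.65
tcp_pos: [0.4873, -0.0596, 0.0479]
tcp_rot: [0.001, -0.072, 0.997, -0.0]
ft_force: [1.1, 0.5, -2.0]
width: 0.0494
gripper_force: 38.8
```

>>> arm_command --pt "0 0 1.5 0 0 0 40" --pt "0 0 0 0 0 0 55" --pt "0 0 0 0 0 0 70" --pt "0 0 0 0 0 0 85" --pt "0 0 0 0 0 0 85"

```text
time_s: 23.15
tcp_pos: [0.4867, -0.0595, 0.0454]
tcp_rot: [0.0, -0.072, 0.997, 0.0]
ft_force: [-0.9, 0.3, -0.9]
width: 0.085
gripper_force: 0.0
```

>>> arm_command --pt "0 0 -15 0 0 0 85" --pt "0 0 -35 0 0 0 85" --pt "0 0 -45 0 0 0 85" --pt "0 0 -4 0 0 0 85" --pt "2 -26 0 0 0 0 85"

```text
time_s: 23.65
tcp_pos: [0.4896, -0.0825, 0.1459]
tcp_rot: [0.002, -0.075, 0.997, 0.001]
ft_force: [0.7, -0.3, -0.5]
width: 0.0849
gripper_force: 0.0
```

>>> arm_command --pt "0 -33 0 0 0 0 85" --pt "0 -32 0 0 0 0 85" --pt "0 -32 0 0 0 0 85" --pt "0 0 0 0 0 1.6 85" --pt "0 0 0 0 0 0 85"

```text
time_s: 24.15
tcp_pos: [0.5018, -0.182, 0.1438]
tcp_rot: [-0.0, -0.057, 0.998, 0.0]
ft_force: [-0.6, 0.9, -0.5]
width: 0.0852
gripper_force: 0.0
```

```bash
python3 - <<'E'
from h import *
go(.503,-.1815,.042,96.6)
c=cams.grab_frame('wrist')
cv2.imwrite('pics/w4.png',c['frame'][:,:,::-1])
E
```

```text
t 24.15 pos [ 0.5018 -0.182   0.1438] head 96.5 w 0.0852 F [-0.55  0.89 -0.51] grip 0.0
shift now-axes [ -1.3   0.3 101.8] turn [ 0.  -0.  -0.1] shift in turned axes [ -1.2   0.4 101.8]
```

View pics/w4.png

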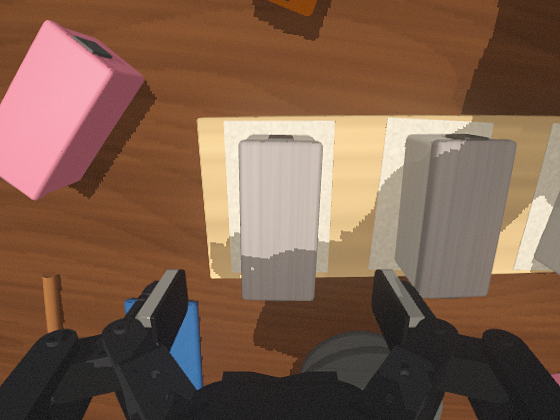

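L is centred between the jaws (columns 239–321) and M is back upright on its paper. I grip L and shake it.

>>> arm_command --pt "-1 0 20 0 0 0 85" --pt "0 0 30 0 0 0 85" --pt "0 0 30 0 0 0 85" --pt "0 0 14 0 0 0 85" --pt "0 0 4 0 0 0 85"

```text
time_s: 24.7
tcp_pos: [0.5021, -0.1794, 0.0446]
tcp_rot: [-0.002, -0.059, 0.998, 0.001]
ft_force: [-0.8, 0.2, 0.0]
width: 0.0849
gripper_force: 0.0
```

>>> arm_command --pt "0 0 0 0 0 0 60" --pt "0 0 0 0 0 0 40" --pt "0 0 0 0 0 0 40" --pt "0 0 0 0 0 0 40" --pt "0 0 0 0 0 0 40"

```text
time_s: 25.2
tcp_pos: [0.5042, -0.1815, 0.0475]
tcp_rot: [0.001, -0.058, 0.998, -0.0]
ft_force: [-0.5, 0.8, 7.4]
width: 0.0496
gripper_force: 39.4
```

>>> arm_command --pt "0 0 -8 0 0 0 40" --pt "0 0 -25 0 0 0 40" --pt "0 0 -30 0 0 0 40" --pt "0 0 -20 0 0 0 40" --pt "0 0 0 0 0 0 40"

```text
time_s: 25.7
tcp_pos: [0.5046, -0.182, 0.1322]
tcp_rot: [0.002, -0.058, 0.998, -0.001]
ft_force: [1.2, -0.1, -4.0]
width: 0.0497
gripper_force: 39.9
```

>>> arm_command --pt "40 0 0 0 0 0 40" --pt "-40 0 0 0 0 0 40" --pt "-40 0 0 0 0 0 40" --pt "40 0 0 0 0 0 40" --pt "40 0 0 0 0 0 40"

```text
time_s: 26.2
tcp_pos: [0.4642, -0.1856, 0.1276]
tcp_rot: [-0.001, -0.059, 0.998, -0.0]
ft_force: [-2.5, -0.2, -3.9]
width: 0.0496
gripper_force: 42.4
```

>>> arm_command --pt "0 0 0 0 0 0 40" --pt "0 0 0 0 0 0 40" --pt "0 0 0 0 0 0 40" --pt "0 0 0 0 0 0 40"

```text
time_s: 26.6
tcp_pos: [0.4643, -0.1858, 0.1292]
tcp_rot: [0.0, -0.058, 0.998, -0.0]
ft_force: [-0.3, -0.0, -3.4]
width: 0.0495
gripper_force: 42.4
```

```bash
python3 -c "
from h import *
tq()"
```

```text
pos [ 0.4636 -0.186   0.1293] t 27.0 w 0.049555996662875225 T [ 0.004 -0.062 -0.008] sd [0.027 0.025 0.031] F [ 0.19  0.16 -3.94]
```

>>> arm_command --pt "-50 0 0 0 0 0 40" --pt "-40 0 0 0 0 0 40" --pt "0 0 0 0 0 0 40" --pt "0 0 0 0 0 0 40" --pt "0 0 0 0 0 0 40"

```text
time_s: 27.5
tcp_pos: [0.5519, -0.1759, 0.129]
tcp_rot: [-0.001, -0.058, 0.998, 0.0]
ft_force: [-0.5, -0.6, -3.6]
width: 0.0493
gripper_force: 42.4
```

```bash
python3 -c "
from h import *
tq()"
```

```text
pos [ 0.5527 -0.1758  0.1295] t 27.9 w 0.04951510134983579 T [ 0.007  0.032 -0.012] sd [0.015 0.034 0.028] F [ 0.26  0.13 -3.62]
```

>>> arm_command --pt "50 0 0 0 0 0 40" --pt "50 0 0 0 0 0 40" --pt "0 0 0 0 0 0 40" --pt "0 0 0 0 0 0 40" --pt "0 0 0 0 0 0 40"

```text
time_s: 28.4
tcp_pos: [0.455, -0.1873, 0.1299]
tcp_rot: [0.001, -0.058, 0.998, -0.0]
ft_force: [0.0, -0.4, -4.1]
width: 0.0499
gripper_force: 42.4
```

```bash
python3 -c "
from h import *
tq()
import pickle
D=pickle.load(open('f0.pkl','rb'))
for n in('scene','side'):
    f=D[n]['frame'];h=cv2.cvtColor(f,cv2.COLOR_RGB2HSV)
    m=((f.max(2)<95)&(h[...,1]<60)).astype(np.uint8)
    for q in cv2.findContours(m,0,2)[0]:
        x,y,w,hh=cv2.boundingRect(q)
        if 40<w<90 and y>150: print(n,x,y,w,hh, [onz(D[n],u,v,.05)[:2].round(3).tolist() for u,v in((x,y+hh*.42),(x+w,y+hh*.42),(x+w/2,y))])
go(.68,-.1,.24,96.6)"
```

```text
pos [ 0.4539 -0.1871  0.1292] t 28.8 w 0.04949268034612857 T [ 0.012 -0.069  0.   ] sd [0.017 0.027 0.027] F [ 0.33 -0.18 -4.05]
scene 0 379 80 41 [[0.991, -0.433], [0.961, -0.298], [0.95, -0.38]]
scene 215 289 70 28 [[0.752, -0.128], [0.729, 0.0], [0.716, -0.069]]
side 304 198 53 29 [[0.603, -0.074], [0.722, -0.157], [0.698, -0.075]]
t 28.8 pos [ 0.4539 -0.1871  0.1292] head 96.7 w 0.0495 F [ 0.16 -0.63 -3.62] grip 42.4
shift now-axes [-234.7   60.3 -110.8] turn [-0.  -0.   0.1] shift in turned axes [-234.7   60.6 -110.8]
```

L rattles: Ty swings -0.062 / +0.032 / -0.069 N m with each shake, which matches a 0.13 kg ball over 70 mm. I fit the wheel's rim numerically.

```bash
python3 - <<'E'
from h import *
import pickle
from scipy.optimize import least_squares
D=pickle.load(open('f0.pkl','rb'))
for n,(x0,y0,x1,y1) in dict(scene=(195,235,300,325),side=(295,178,365,232)).items():
    f=D[n]['frame'][y0:y1,x0:x1].astype(int)
    m=((f.max(2)-f.min(2)<25)&(f.max(2)<140)).astype(np.uint8)
    m=cv2.morphologyEx(m,cv2.MORPH_OPEN,np.ones((3,3)))
    q=max(cv2.findContours(m,0,1)[0],key=cv2.contourArea)[:,0]+[x0,y0]
    b=cv2.boundingRect(q); 
    up=q[q[:,1]<b[1]+.40*b[3]]
    P=np.array([onz(D[n],u,v,.05)[:2] for u,v in up])
    r=least_squares(lambda p:np.hypot(*(P-p).T)-.075,[.69,-.085],loss='soft_l1',f_scale=.002)
    print(n,b,len(P),r.x.round(4),'rms',np.sqrt(np.mean(r.fun**2)).round(4))
E
```

```text
scene (211, 248, 75, 70) 90 [ 0.6974 -0.0783] rms 0.0011
side (304, 185, 53, 43) 64 [ 0.6869 -0.0848] rms 0.0016
```

>>> arm_command --pt "-20 0 -15 0 0 0 40" --pt "-30 5 -15 0 0 0 40" --pt "-30 8 -12 0 0 0 40" --pt "-30 8 0 0 0 0 40" --pt "-20 8 0 0 0 0 40"

```text
time_s: 29.3
tcp_pos: [0.5817, -0.1423, 0.1716]
tcp_rot: [0.001, -0.059, 0.998, -0.0]
ft_force: [0.1, 0.1, -3.7]
width: 0.0495
gripper_force: 42.4
```

```bash
python3 -c "
from h import *
go(.687,-.087,.17,96.7)"
```

```text
t 29.3 pos [ 0.5817 -0.1423  0.1716] head 96.7 w 0.0495 F [ 0.13  0.13 -3.72] grip 42.4
shift now-axes [-111.    42.6    1.8] turn [-0.   0.1  0. ] shift in turned axes [-111.    42.6    1.6]
```

>>> arm_command --pt "-25 10 0 0 0 0 40" --pt "-28 12 0 0 0 0 40" --pt "-28 12 0 0 0 0 40" --pt "-25 10 0 0 0 0 40" --pt "-12 5 0 0 0 0 40"

```text
time_s: 29.8
tcp_pos: [0.6927, -0.0784, 0.1705]
tcp_rot: [0.0, -0.059, 0.998, 0.001]
ft_force: [0.6, 0.3, -3.9]
width: 0.05
gripper_force: 42.4
```

>>> arm_command --pt "0 0 0 0 0 0 40" --pt "0 0 0 0 0 0 40" --pt "0 0 0 0 0 0 40" --pt "0 0 0 0 0 0 40" --pt "0 0 0 0 0 0 40"

```text
time_s: 30.3
tcp_pos: [0.6904, -0.0816, 0.1716]
tcp_rot: [0.0, -0.058, 0.998, -0.0]
ft_force: [0.7, 0.2, -4.1]
width: 0.0498
gripper_force: 42.4
```

```bash
python3 - <<'E'
from h import *
go(.694,-.079,.17,96.7)
c=cams.grab_frame('side')
# is tin above wheel / lids of remaining tins unchanged?
import pickle
D=pickle.load(open('f2.pkl','rb'));s=cams.grab_frame('scene')
d=cv2.absdiff(s['frame'],D['scene']['frame'])
print('change at R',d[175:215,322:350].mean(),'M',d[175:212,265:290].mean())
E
```

```text
t 30.3 pos [ 0.6904 -0.0816  0.1716] head 96.6 w 0.0498 F [ 0.72  0.19 -4.11] grip 42.4
shift now-axes [-3.8  2.2  1.6] turn [-0.   0.  -0.1] shift in turned axes [-3.8  2.2  1.6]
change at R 72.09434523809524 M 25.99279279279279
```

>>> arm_command --pt "-3 2 0 0 0 0 40" --pt "0 0 0 0 0 0 40" --pt "0 0 0 0 0 0 40" --pt "0 0 0 0 0 0 40" --pt "0 0 0 0 0 0 40"

```text
time_s: 30.9
tcp_pos: [0.6936, -0.0787, 0.1713]
tcp_rot: [-0.0, -0.058, 0.998, -0.0]
ft_force: [-0.3, 0.7, -3.2]
width: 0.0502
gripper_force: 42.4
```

>>> arm_command --pt "0 0 0 0 0 0 40" --pt "0 0 0 0 0 0 40" --pt "0 0 0 0 0 0 40" --pt "0 0 0 0 0 0 40" --pt "0 0 0 0 0 0 40"

```text
time_s: 31.4
tcp_pos: [0.6936, -0.0787, 0.1713]
tcp_rot: [0.0, -0.058, 0.998, 0.0]
ft_force: [-0.5, 0.5, -3.8]
width: 0.0495
gripper_force: 42.4
```

```bash
python3 - <<'E'
from h import *
go(.694,-.079,.17,96.7)
print(np.abs(robot.get_state()['qvel']).max())
print(robot.hand_in())
E
```

```text
t 31.4 pos [ 0.6936 -0.0787  0.1713] head 96.7 w 0.0495 F [-0.51  0.49 -3.78] grip 42.4
shift now-axes [-0.3 -0.3  1.3] turn [ 0.  0. -0.] shift in turned axes [-0.3 -0.3  1.3]
0.0012416877764869108
the job is handed in; nothing more can be done
None
```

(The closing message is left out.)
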